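# Shut the reference-weight case and cam-latch its lid

### The job

In the mass laboratory, close the lid of the white weight case all the way, then turn the red latch handle on its front anticlockwise (seen from above) in over the lid, letting it ride freely up the keeper's cam and drop fully into the notch just before the red stop. The keeper is adjustable, so find the notch by feel and stop there, without forcing the handle on the cam or against the stop. Leave the loose weights and the wooden pad box where they stand, and let go of the handle at the end.

Things in the scene. Friction and masses are not known exactly. Their poses are not given: they have to be found in the camera images.
- case: white weight case, fixed to the bench, 200 (its x) by 260 (its y) by 80 mm high without lid; origin at the centre of its underside; its front, with the latch bracket, faces its own -x; it stands at any yaw within about 0.35 rad
- lid (a joint): opening angle of the lid in rad: 0 fully closed, grows as the front edge rises. The hinge is stiff: the lid stays where it is left (about 2 to 6 N near the front edge pushes it down)
- lid_panel: the lid: white frame with a glass window, 200 by 260 by 12 mm; origin on the hinge line at the far (+x) rim of the case, middle of its length, at the lid's underside; the panel reaches 200 mm to its own -x; carries the keeper on top near its front edge
- lid_press (a point): black rubber press pad on the lid's top, 15 mm from the front edge and 85 mm to the case's +y side of the middle (away from the latch); good place to push the lid down; with the lid shut it is 94 mm above the bench
- latch_pivot (a point): on the vertical axis of the latch handle (fixed on the case's front bracket, 28 mm in front of the front wall and 20 mm to its -y side), at the height of the underside of the handle's arm when low, 114 mm above the bench
- handle_turn (a joint): angle of the latch handle in rad, growing anticlockwise from above: 0 = arm along the case's front, pointing to its -y; 1.57 = straight in over the lid (case's +x). Starts between -0.35 and 0.12. The notch is at about 1.50 with the keeper centred, but the keeper may be set up to 0.34 either way; in the notch the handle has about 0.07 of free play, then a rigid stop
- handle_lift (a joint): height in m of the handle above its low rest: 0 low (at the start and again in the notch), about 0.006 on the crest, 0.012 at most; a spring of 8 to 12 N and its weight push it down. The ramp begins about 0.9 rad before the notch, takes 0.4 rad to the flat crest, which ends 0.1 rad before the notch's middle
- handle: latch handle: red flat arm 115 mm long, 18 wide, 10 thick; origin on the pivot at the arm's underside (114 mm above the bench when low), own x along the arm; a steel roller (10 mm diameter) hangs under it 70 mm from the pivot. Riding up the cam takes about 3 to 8 N at the knob. Roller against keeper must not pass 35 N (about 23 N sideways at the knob)
- knob_mid (a point): centre of the upright red knob near the arm's tip: 24 mm diameter, 40 mm tall (20 mm above and below this point), 105 mm from the pivot; its foot stands on the arm. It may be pinched, straddled or pushed sideways from above
- weight_steel_mid (a point): centre of the loose steel weight, 38 mm diameter, 72 mm tall, standing on the bench beside the case
- weight_brass_mid (a point): centre of the loose brass weight, 30 mm diameter, 52 mm tall, standing on the bench beside the case
- pad_box_mid (a point): centre of the loose wooden pad box with blue top, 100 by 120 by 28 mm, on the bench

How it is judged:
By the outcome, as a careful person would: the job done as asked, in the order asked, and still so for the second after the job is handed in, with the robot touching nothing.
It also fails if it takes over 58 s, if anything falls off the work surface, if the arm or the gripper's body presses on something with over 40 N, if the wrist force passes 120 N, or if a joint passes its speed limit or range.

### The arm

A 7-joint arm with a two-finger parallel gripper is mounted at the origin on the work surface. World frame = base frame: x ahead of the robot, y to its left, z up, the work surface at z = 0. Lengths are in m, angles in rad, forces in N, time in s.
With the tool pointing down it reaches from about 0.425 to 0.875 m from the base axis. Payload 9.9 kg.
Tool frame: the origin (TCP) lies midway between the tips of the shut fingers; the grasp point (between the pads) lies 19 mm behind it (robot.grip_point_offset is the distance from the TCP to the grasp point, in m); x points along the fingers, y is the direction in which the jaws open and shut, and the axes are right-handed (so a half turn about x gives the same grasp; the last joint's range is limited). The gripper opens to 85 mm and grips with 20 to 120 N. Pads are 22 mm wide; open, the fingers measure 114 mm over their backs; the gripper's body (76 mm by 85 mm) begins 54 mm behind the grasp point. The pads swing forward as they close: fully open they stand 13 mm farther back than shut.
Start: joints at [-1.412, 0.576, 0.025, 1.437, -0.015, 1.129, -0.057], TCP at [0.162, 0.655, 0.231] pointing down, gripper open.
Joint ranges: [-2.76, 2.76], [-0.34, 2.15], [-1.52, 1.57], [0.19, 2.46], [-1.09, 4.23], [0.17, 1.99], [-2.82, 2.82]. Speed limits (rad/s): [2.22, 2.22, 3.01, 3.01, 3.14, 3.14, 3.14].

### API

Orientations are given as [roll, pitch, yaw] about the fixed x, y, z axes, in that order (R = Rz(yaw) Ry(pitch) Rx(roll)).
In Python, from rig import robot gives the robot as it stands. The module is installed in compiled form; this text tells all that it offers.
- The arm moves only by the tool drive_tool, never from a script. Its argument "targets" is a list of rows, each a list of 3 entries, a list of its own where there are three numbers: the shift along the tool's x, y, z in m, then the turn, a rotation vector about the tool's x, y, z in rad, then the finger opening in m, from 0 to 0.0854. In form: [[[dx, dy, dz], [wx, wy, wz], jaw], ...]. A call has 1 to 5 rows; each row is the pose to reach, as a shift and turn from the pose commanded when the call began, along the tool's axes at that moment; what a row does not reach only later rows make up. A row lasts 1/8 s, in which the tool goes at most 62.5 mm and 10.7 degrees, less where a joint would pass 70% of its speed; a pose out of reach is approached as far as the arm can. A call with a gripper value outside its range is refused whole. The fingers move at their own pace and stop on an object; "newtons" is the grip in N (left out, the last holds). Time passes only in rows, so rows that repeat a pose let the fingers close. It gives the time, the measured TCP pose, the force and the opening at its end, in the units of the state.
- robot.sense(): the state, without advancing time (a new reading comes with each control period).
- robot.grab_frame(name): name is "scene" or "side" or "wrist"; returns the picture (400x640x3 uint8, red, green, blue); there is no depth.
- robot.camera_params(name): a dict with "camera_matrix" (3x3 intrinsics, pixels), "R" (3x3) and "t" (3): a world point X has camera coordinates R X + t; the wrist camera has in their place "T_tool_cam" (4x4, takes a point from camera to tool coordinates, whose origin is the TCP and whose axes are the tool frame's). Camera axes: x right, y down, z forward; pixel columns grow to the right and rows downward; lengths in m; the calibration is good to about 2 mm. A picture is of the moment at which its call begins: read the wrist's pose just before it. camera_params takes no time and is no camera call.
- robot.finish_job(): hands the job in, once; it reports no verdict.
Trained networks look in the newest picture that a camera, given by its name, has taken for a name from the list of things; names that differ only in an ending like _2 or _b are one class to them, and where a whole thing is asked for, a point or a joint stands for the part that bears it (a point fixed in the world has none). Each returns a list of dicts, best first, with "confidence" (0 to 1); they miss things now and then, are a little off and sometimes report something else, mostly with a low value. They report only what shows in the picture. A call takes as long as a camera call.
- robot.masks_of(camera, label): "pixels" (400x640 bool, what is visible of it).
- robot.tip_of(camera, label): "position" ([x, y, z] in m, in the coordinates of the camera as it stood for that picture, good to about 4 mm: a listed point, or the origin of a listed thing).
The state is a dict: "t": time; "joints": joint angles; "joint_velocities": joint speeds; "joint_torque": joint torques, N m; "eef_pos": TCP position; "tool_rot": TCP orientation; "force": force on the tool from outside, world axes, zero at the start; "torque": the same for the moment, N m; "width": finger opening in m.
Only numpy, scipy, OpenCV 4.12 (cv2) and the standard library are available. Lean on these libraries where they do the work, as an engineer would, in place of code of your own. Each camera call takes 0.05 s, during which the arm holds its last target. There are 200 camera calls.

## Working session

There is one attempt and no reset: what is moved stays moved. The work goes in short steps, Python scripts to look and compute and a tool call to move; the robot and the scene stay as the last step left them, time stands still between calls to the robot, and variables do not carry over. Pictures are saved under pics/ and viewed, about 8 in all and at most 12, crops included, and the job is handed in when it is done.

Besides the shell and the picture viewer there is one more tool, called after ">>>" by a JSON object that holds its "fn" and its "kwargs". drive_tool: Moves the arm, as the interface text tells. Its arguments: {"type":"object","properties":{"targets":{"type":"array","items":{"type":"array"}},"newtons":{"type":"number"}},"required":["targets"]}

```bash
mkdir -p pics; cat > h.py <<'E'
import numpy as np, cv2
from rig import robot
from scipy.spatial.transform import Rotation as Ro
def toolpose(s=None):
    s=s or robot.sense(); return Ro.from_euler('xyz',s['tool_rot']).as_matrix(), np.array(s['eef_pos'])
def world(cam,p,tp=None):
    P=robot.camera_params(cam)
    if cam=='wrist':
        R,t=tp or toolpose(); q=P['T_tool_cam']@np.r_[p,1]; return R@q[:3]+t
    return np.array(P['R']).T@(np.array(p)-np.array(P['t']))
def look(cam,labels,png=None):
    tp=toolpose(); im=robot.grab_frame(cam)
    if png: cv2.imwrite('pics/'+png,im[...,::-1])
    for l in labels:
        for d in robot.tip_of(cam,l)[:2]:
            print(cam,l,round(d['confidence'],2),world(cam,d['position'],tp if cam=='wrist' else None).round(4))
def rel(target):
    R,t=toolpose(); return (R.T@(np.array(target)-t)).round(4)
E
python3 - <<'E'
from h import *
np.set_printoptions(suppress=True)
s=robot.sense(); print(s); print(toolpose()[0].round(3))
for c in ('scene','side'): look(c,['case','lid_panel','lid_press','latch_pivot','knob_mid','handle','weight_steel_mid','weight_brass_mid','pad_box_mid'],c+'1.png')
print(robot.sense()['t'])
a=[cv2.imread(f'pics/{c}1.png') for c in('scene','side')]
cv2.imwrite('pics/both.png',cv2.resize(np.vstack(a),(480,600)))
E
```

```text
{'t': 0.0, 'joints': array([-1.41177855,  0.57653569,  0.02482139,  1.43788093, -0.01501688,
        1.12898474, -0.05648915]), 'joint_velocities': array([-0.00011999,  0.00023378, -0.00097092, -0.00072436,  0.0000121 ,
       -0.0006246 ,  0.00064248]), 'joint_torque': array([  0.00007256, -76.57399893,   2.25004189, -28.59666288,
         0.0152254 ,   0.01293123,   0.00001599]), 'eef_pos': array([0.16216665, 0.65478268, 0.23044928]), 'tool_rot': array([-1.5356436 ,  1.56917151, -1.77840426]), 'force': array([ 0.17071876,  0.68288249, -0.93842703]), 'torque': array([0.01723392, 0.06135121, 0.02996887]), 'width': 0.08528876025896336}
[[-0.     0.24   0.971]
 [-0.002  0.971 -0.24 ]
 [-1.    -0.002  0.   ]]
scene case 0.63 [ 0.6273 -0.043  -0.0019]
scene lid_panel 0.6 [ 0.7204 -0.0757  0.0809]
scene lid_press 0.85 [0.5917 0.0661 0.1689]
scene knob_mid 0.52 [ 0.4662 -0.1123  0.1441]
scene handle 0.41 [0.409  0.4791 0.0155]
scene weight_steel_mid 0.59 [ 0.59   -0.2756  0.0334]
scene weight_brass_mid 0.75 [0.7408 0.1372 0.0243]
scene weight_brass_mid 0.69 [ 0.6231 -0.0411 -0.0007]
scene pad_box_mid 0.58 [0.4073 0.4785 0.0156]
side case 0.96 [ 0.6212 -0.0398  0.0014]
side lid_panel 0.84 [ 0.7113 -0.0727  0.0797]
side lid_press 0.88 [0.5927 0.0609 0.1661]
side latch_pivot 0.6 [ 0.4979 -0.0146  0.1172]
side knob_mid 0.67 [ 0.4636 -0.1131  0.1439]
side handle 0.57 [ 0.5003 -0.0139  0.1157]
side weight_steel_mid 0.49 [ 0.5937 -0.2676  0.0359]
side weight_steel_mid 0.47 [0.7393 0.142  0.0234]
side weight_brass_mid 0.53 [0.7393 0.1419 0.0257]
side pad_box_mid 0.76 [0.4113 0.4773 0.0185]
1.0
```

View pics/scene1.png

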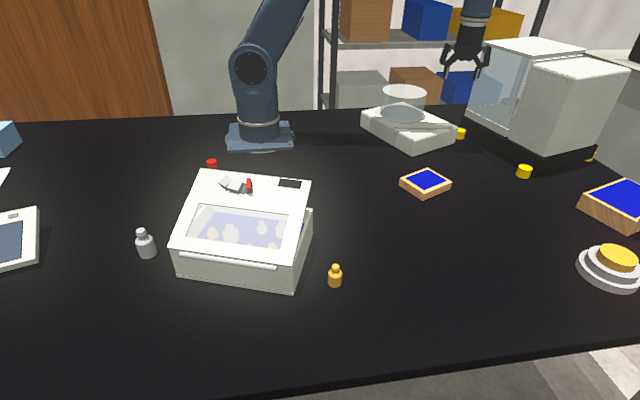

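View pics/side1.png

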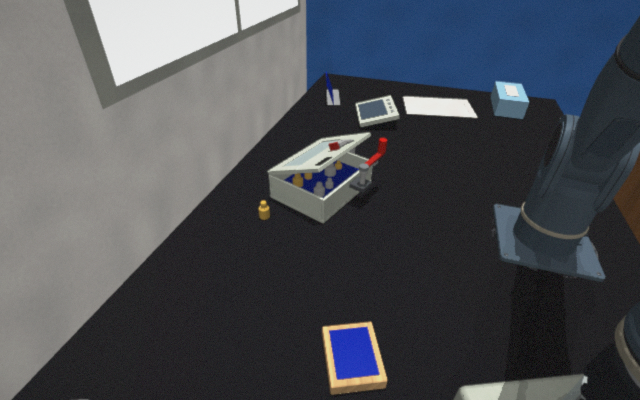

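The lid stands open about 0.4 rad, with the press pad at scene (290,183). The red knob is at scene (212,163) and side (383,145), with the handle along the front. Both cameras agree on the case: about (0.624, -0.041), yaw about -0.33, handle near 0. I'll go above the press pad with the fingers shut.

>>> {"fn": "drive_tool", "kwargs": {"targets": [[[-0.02, -0.469, 0.557], [1.66, 0, 0], 0], [[-0.02, -0.469, 0.557], [1.66, 0, 0], 0], [[-0.02, -0.469, 0.557], [1.66, 0, 0], 0], [[-0.02, -0.469, 0.557], [1.66, 0, 0], 0], [[-0.02, -0.469, 0.557], [1.66, 0, 0], 0]], "newtons": 60}}

```text
t: 1.62
eef_pos: [0.3469, 0.4009, 0.2403]
tool_rot: [2.271, 1.57, 1.085]
force: [0.9, 0.5, 0.2]
width: 0.0001
```

```bash
python3 - <<'E'
from h import *
print(toolpose()[0].round(3)); print(rel([.59,.066,.25]))
E
```

```text
[[ 0.     0.927  0.375]
 [ 0.001  0.375 -0.927]
 [-1.     0.001 -0.001]]
[-0.0099  0.0998  0.4016]
```

>>> {"fn": "drive_tool", "kwargs": {"targets": [[[-0.01, 0.1, 0.4], [0.71, 0, 0], 0], [[-0.01, 0.1, 0.4], [0.71, 0, 0], 0], [[-0.01, 0.1, 0.4], [0.71, 0, 0], 0], [[-0.01, 0.1, 0.4], [0.71, 0, 0], 0], [[-0.01, 0.1, 0.4], [0.71, 0, 0], 0]]}}

```text
t: 2.25
eef_pos: [0.5323, 0.1497, 0.2478]
tool_rot: [2.341, 1.57, 0.45]
force: [0.2, 1.1, -0.7]
width: 0.0001
```

>>> {"fn": "drive_tool", "kwargs": {"targets": [[[0, 0, 0.11], [0, 0, 0], 0], [[0, 0, 0.11], [0, 0, 0], 0], [[0, 0, 0.11], [0, 0, 0], 0]]}}

```text
t: 2.62
eef_pos: [0.4958, 0.0426, 0.2481]
tool_rot: [1.229, 1.57, -0.668]
force: [0.5, 1.4, 1.1]
width: 0.0002
```

```bash
python3 - <<'E'
from h import *
print(toolpose()[0].round(3))
look('wrist',['case','lid_panel','lid_press','latch_pivot','knob_mid','handle'],'w1.png')
look('side',['lid_press'])
print(rel([.592,.063,.18]),robot.sense()['t'])
E
```

```text
[[ 0.     0.947 -0.32 ]
 [-0.    -0.32  -0.947]
 [-1.     0.     0.   ]]
wrist lid_panel 0.78 [ 0.7172 -0.0762  0.0825]
wrist lid_press 0.64 [0.5958 0.0616 0.1677]
wrist latch_pivot 0.83 [ 0.4977 -0.015   0.1147]
wrist knob_mid 0.63 [ 0.498  -0.0134  0.1153]
wrist handle 0.21 [0.7364 0.1422 0.0292]
side lid_press 0.91 [0.5922 0.0601 0.167 ]
[ 0.0673  0.0855 -0.0446] 3.075
```

View pics/w1.png

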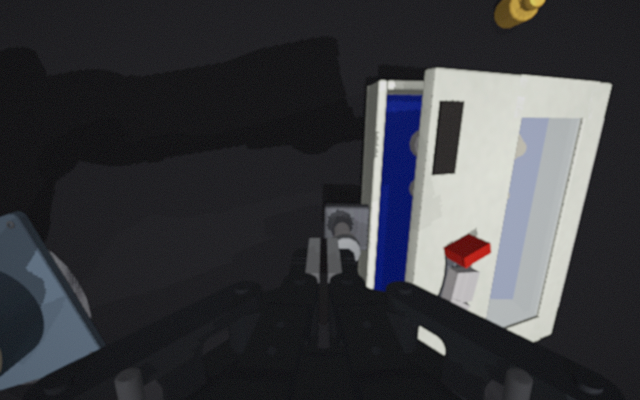

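The pad is at wrist (450,138), and all the cameras put it at (0.594, 0.061, 0.167). I'll move over it and push down along the lid's arc.

>>> {"fn": "drive_tool", "kwargs": {"targets": [[[0, 0.044, -0.025], [0, 0, 0], 0], [[0, 0.088, -0.047], [0, 0, 0], 0], [[0.03, 0.088, -0.047], [0, 0, 0], 0], [[0.065, 0.088, -0.047], [0, 0, 0], 0]]}}

```text
t: 3.58
eef_pos: [0.5959, 0.064, 0.1815]
tool_rot: [1.543, 1.57, -0.346]
force: [0.4, 0.3, -1.5]
width: 0.0001
```

>>> {"fn": "drive_tool", "kwargs": {"targets": [[[0.012, 0, 0], [0, 0, 0], 0], [[0.022, -0.003, 0], [0, 0, 0], 0], [[0.032, -0.007, 0], [0, 0, 0], 0], [[0.042, -0.01, 0], [0, 0, 0], 0]]}}

```text
t: 4.08
eef_pos: [0.5856, 0.0671, 0.1407]
tool_rot: [2.361, 1.569, 0.471]
force: [-0.7, 0.2, 2.4]
width: 0.0001
```

>>> {"fn": "drive_tool", "kwargs": {"targets": [[[0.01, -0.003, 0], [0, 0, 0], 0], [[0.02, -0.006, 0], [0, 0, 0], 0], [[0.03, -0.008, 0], [0, 0, 0], 0], [[0.04, -0.01, 0], [0, 0, 0], 0]]}}

```text
t: 4.58
eef_pos: [0.5763, 0.0697, 0.0999]
tool_rot: [1.51, 1.57, -0.38]
force: [1.5, -0.5, 2.4]
width: -0.0001
```

>>> {"fn": "drive_tool", "kwargs": {"targets": [[[0.003, 0, 0], [0, 0, 0], 0], [[0.006, 0, 0], [0, 0, 0], 0], [[0.007, 0, 0], [0, 0, 0], 0]]}}

```text
t: 4.95
eef_pos: [0.5757, 0.0697, 0.0933]
tool_rot: [-1.004, 1.57, -2.894]
force: [-0.8, -0.2, 1.2]
width: 0.0001
```

>>> {"fn": "drive_tool", "kwargs": {"targets": [[[0.001, 0, 0], [0, 0, 0], 0], [[0.002, 0, 0], [0, 0, 0], 0]]}}

```text
t: 5.2
eef_pos: [0.5761, 0.0697, 0.092]
tool_rot: [2.548, 1.57, 0.658]
force: [-5.6, 0.6, 16.8]
width: -0.0001
```

Force rose to 17 N at pad height (0.092), so the lid is shut. Now above the knob with the jaws partly open.

>>> {"fn": "drive_tool", "kwargs": {"targets": [[[-0.06, 0, 0], [0, 0, 0], 0], [[-0.12, 0, 0.01], [0, 0, 0], 0], [[-0.13, -0.015, 0.06], [0, 0, 0], 0.05], [[-0.13, -0.03, 0.12], [0, 0, 0], 0.05], [[-0.13, -0.047, 0.16], [0, 0, 0], 0.05]]}}

```text
t: 5.82
eef_pos: [0.48, -0.0698, 0.222]
tool_rot: [1.501, 1.569, -0.391]
force: [0.9, -0.9, -0.1]
width: 0.0497
```

```bash
python3 - <<'E'
from h import *
for c in ('side','scene','wrist'): look(c,['lid_panel','lid_press','latch_pivot','knob_mid','handle'],c+'2.png')
print(toolpose(),robot.sense()['t'])
E
```

```text
side lid_panel 0.97 [ 0.715  -0.0748  0.0803]
side lid_press 0.65 [0.5731 0.0692 0.0947]
side latch_pivot 0.26 [ 0.464  -0.114   0.1445]
side knob_mid 0.55 [ 0.4646 -0.1123  0.1433]
side handle 0.53 [ 0.4999 -0.016   0.1154]
scene lid_panel 0.78 [ 0.7167 -0.0757  0.0811]
scene latch_pivot 0.67 [ 0.4984 -0.016   0.115 ]
scene knob_mid 0.98 [ 0.4639 -0.1126  0.1449]
scene handle 0.78 [ 0.4921 -0.0135  0.1145]
wrist lid_panel 0.87 [ 0.7168 -0.0747  0.0806]
wrist latch_pivot 0.87 [ 0.4986 -0.0137  0.1144]
wrist knob_mid 0.67 [ 0.4649 -0.1189  0.1455]
(array([[-3.65698221e-05,  9.49399685e-01, -3.14070432e-01],
       [-5.37689978e-05, -3.14070434e-01, -9.49399684e-01],
       [-9.99999998e-01, -1.78321252e-05,  6.25337695e-05]]), array([ 0.48118897, -0.06726799,  0.22144365])) 6.725
```

View pics/wrist2.png

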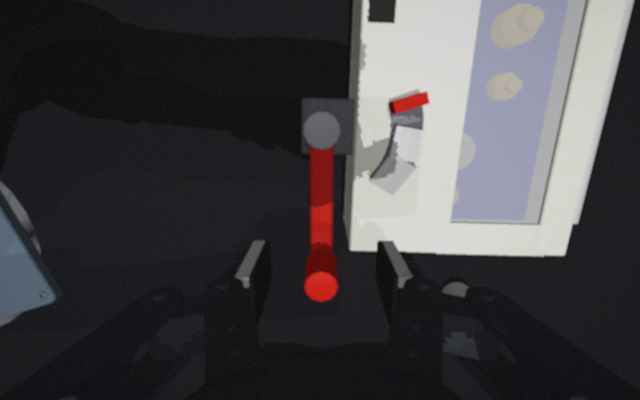

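The wrist view shows the arm pointing down the image: pivot (322,130), knob (321,285), ramp start (393,178), red stop (410,102). I'll straddle the knob and work out the notch angle from this picture.

```bash
python3 - <<'E'
from h import *
P=robot.camera_params('wrist'); R,t=toolpose(); T=P['T_tool_cam']; K=P['camera_matrix']
piv=np.array([.498,-.0148])
for n,px,z in [('stop top',(410,102),.118),('stop top',(410,102),.11),('stop nearface',(411,110),.11),('notch/crest end',(408,124),.108),('ramp start',(393,178),.095)]:
    r=R@T[:3,:3]@np.linalg.inv(K)@np.r_[px,1]; c=R@T[:3,3]+t
    X=c+r*(z-c[2])/r[2]; v=X[:2]-piv
    print(n,X.round(4),'rad',np.hypot(*v).round(4),'turn',round((np.arctan2(v[1],v[0])+np.pi/2+.35),3))
E
```

```text
stop top [ 0.5653 -0.0176  0.118 ] rad 0.0673 turn 1.879
stop top [ 0.5673 -0.0181  0.11  ] rad 0.0694 turn 1.874
stop nearface [ 0.5666 -0.024   0.11  ] rad 0.0692 turn 1.787
notch/crest end [ 0.5623 -0.0337  0.108 ] rad 0.067 turn 1.636
ramp start [ 0.542 -0.075  0.095] rad 0.0746 turn 0.982
```

>>> {"fn": "drive_tool", "kwargs": {"targets": [[[0, -0.002, 0.0485], [0, 0, 0], 0.05], [[0.03, -0.002, 0.0485], [0, 0, 0], 0.05], [[0.06, -0.002, 0.0485], [0, 0, 0], 0.05], [[0.083, -0.002, 0.0485], [0, 0, 0], 0.05], [[0.083, -0.002, 0.0485], [0, 0, 0], 0.03]], "newtons": 20}}

```text
t: 7.35
eef_pos: [0.4631, -0.1126, 0.1374]
tool_rot: [-1.311, 1.568, 3.081]
force: [-1.7, -0.2, 0.5]
width: 0.0329
```

Picture estimate: the stop is reached at about 1.72, the notch middle is near 1.68 and the ramp begins near 0.8. First the free sweep to 0.7.

>>> {"fn": "drive_tool", "kwargs": {"targets": [[[0, 0.0147, -0.001], [-0.14, 0, 0], 0.03], [[0, 0.029, -0.0041], [-0.28, 0, 0], 0.03], [[0, 0.0428, -0.0091], [-0.42, 0, 0], 0.03], [[0, 0.0558, -0.016], [-0.56, 0, 0], 0.03], [[0, 0.0676, -0.0247], [-0.7, 0, 0], 0.03]]}}

```text
t: 7.98
eef_pos: [0.5354, -0.1111, 0.1393]
tool_rot: [-1.513, 1.569, -2.7]
force: [-3.4, -0.6, -0.9]
width: 0.0299
```

```bash
cat > st.py <<'E'
from h import *
s=robot.sense(); R,t=toolpose(s); piv=np.array([.498,-.0148]); v=t[:2]-piv
f=np.array(s['force']); 
print('t',s['t'],'R',R.round(3).tolist(),'r',np.hypot(*v).round(4),'turn',round(np.arctan2(v[1],v[0])+np.pi/2+.35,3),'tool yaw-turn',round(np.arctan2(R[1,1],R[0,1])+.35,3),'z',t[2].round(4),'Ftool',(R.T@f).round(1),'w',round(s['width'],4))
E
python3 st.py
```

```text
t 7.975 R [[-0.002, 0.927, 0.375], [-0.001, 0.375, -0.927], [-1.0, -0.002, 0.0]] r 0.1033 turn 0.721 tool yaw-turn 0.734 z 0.1393 Ftool [ 0.9 -3.4 -0.8] w 0.0299
```

>>> {"fn": "drive_tool", "kwargs": {"targets": [[[0, 0.0063, -0.0002], [-0.06, 0, 0], 0.03], [[0, 0.0126, -0.0008], [-0.12, 0, 0], 0.03], [[0, 0.0188, -0.0017], [-0.18, 0, 0], 0.03], [[0, 0.025, -0.003], [-0.24, 0, 0], 0.03], [[0, 0.031, -0.0047], [-0.3, 0, 0], 0.03]]}}

```text
t: 8.6
eef_pos: [0.5618, -0.0962, 0.1397]
tool_rot: [-1.422, 1.568, -2.312]
force: [-6.1, -3.8, 5.6]
width: 0.03
```

```bash
python3 st.py
```

```text
t 8.6 R [[-0.002, 0.777, 0.629], [-0.002, 0.629, -0.777], [-1.0, -0.003, 0.0]] r 0.1034 turn 1.015 tool yaw-turn 1.031 z 0.1397 Ftool [-5.6 -7.1 -0.9] w 0.03
```

>>> {"fn": "drive_tool", "kwargs": {"targets": [[[-0.001, 0.0063, -0.0002], [-0.06, 0, 0], 0.03], [[-0.002, 0.0126, -0.0008], [-0.12, 0, 0], 0.03], [[-0.003, 0.0188, -0.0017], [-0.18, 0, 0], 0.03], [[-0.004, 0.025, -0.003], [-0.24, 0, 0], 0.03], [[-0.004, 0.031, -0.0047], [-0.3, 0, 0], 0.03]]}}

```text
t: 9.22
eef_pos: [0.5837, -0.0732, 0.1439]
tool_rot: [-1.121, 1.568, -1.712]
force: [-2.3, -2.8, 3.2]
width: 0.0296
```

```bash
python3 st.py
```

```text
t 9.225 R [[-0.0, 0.557, 0.831], [-0.002, 0.831, -0.557], [-1.0, -0.002, 0.001]] r 0.1037 turn 1.322 tool yaw-turn 1.331 z 0.1439 Ftool [-3.2 -3.6 -0.4] w 0.0296
```

On the crest now: the force has dropped to 3.6 N. Smaller steps from here.

>>> {"fn": "drive_tool", "kwargs": {"targets": [[[0, 0.0042, -0.0001], [-0.04, 0, 0], 0.03], [[0, 0.0084, -0.0003], [-0.08, 0, 0], 0.03], [[0, 0.0126, -0.0008], [-0.12, 0, 0], 0.03], [[0, 0.0167, -0.0013], [-0.16, 0, 0], 0.03]]}}

```text
t: 9.72
eef_pos: [0.5927, -0.0567, 0.1426]
tool_rot: [-0.191, 1.57, -0.619]
force: [-0.7, -2.5, 2.3]
width: 0.03
```

```bash
python3 st.py
```

```text
t 9.725 R [[0.0, 0.415, 0.91], [-0.0, 0.91, -0.415], [-1.0, -0.0, 0.0]] r 0.1035 turn 1.504 tool yaw-turn 1.493 z 0.1426 Ftool [-2.3 -2.6  0.4] w 0.03
```

>>> {"fn": "drive_tool", "kwargs": {"targets": [[[0, 0.0021, 0], [-0.02, 0, 0], 0.03], [[0, 0.0042, -0.0001], [-0.04, 0, 0], 0.03]]}}

```text
t: 9.98
eef_pos: [0.5942, -0.0527, 0.1424]
tool_rot: [1.299, 1.571, 0.91]
force: [-0.3, -2.1, 1.6]
width: 0.0299
```

```bash
python3 st.py; python3 -c "
from h import *
look('side',['knob_mid','handle'])"
```

```text
t 9.975 R [[0.0, 0.379, 0.925], [0.0, 0.925, -0.379], [-1.0, 0.0, 0.0]] r 0.1034 turn 1.545 tool yaw-turn 1.532 z 0.1424 Ftool [-1.6 -2.   0.5] w 0.0299
side knob_mid 0.77 [ 0.5933 -0.0543  0.1516]
side handle 0.8 [ 0.4999 -0.0139  0.1188]
```

>>> {"fn": "drive_tool", "kwargs": {"targets": [[[0, 0.0021, 0], [-0.02, 0, 0], 0.03], [[0, 0.0042, -0.0001], [-0.04, 0, 0], 0.03]]}}

```text
t: 10.38
eef_pos: [0.5952, -0.049, 0.1423]
tool_rot: [-2.643, 1.57, -2.992]
force: [-1.1, -0.7, 0.6]
width: 0.0302
```

>>> {"fn": "drive_tool", "kwargs": {"targets": [[[0, 0.0021, 0], [-0.02, 0, 0], 0.03], [[0, 0.0021, 0], [-0.02, 0, 0], 0.03]]}}

```text
t: 10.62
eef_pos: [0.5962, -0.0466, 0.1423]
tool_rot: [2.435, 1.57, 2.105]
force: [-0.0, -0.2, -0.2]
width: 0.0298
```

```bash
python3 st.py; python3 -c "
from h import *
look('side',['knob_mid','handle'])"
```

```text
t 10.625 R [[-0.0, 0.324, 0.946], [0.0, 0.946, -0.324], [-1.0, 0.0, -0.0]] r 0.1032 turn 1.607 tool yaw-turn 1.591 z 0.1423 Ftool [ 0.2 -0.2  0.1] w 0.0298
side knob_mid 0.75 [ 0.4952 -0.015   0.1149]
side knob_mid 0.47 [ 0.5965 -0.0479  0.1513]
side handle 0.64 [ 0.5005 -0.0154  0.1227]
```

>>> {"fn": "drive_tool", "kwargs": {"targets": [[[0, 0.0021, 0], [-0.02, 0, 0], 0.03], [[0, 0.0021, 0], [-0.02, 0, 0], 0.03]]}}

```text
t: 11.02
eef_pos: [0.5971, -0.045, 0.1425]
tool_rot: [0.489, 1.571, 0.179]
force: [0.1, -1.1, 0.4]
width: 0.0306
```

```bash
python3 st.py; python3 -c "
from h import *
look('side',['knob_mid','handle'],'s3.png');look('scene',['knob_mid','handle'],'c3.png')
a=cv2.imread('pics/s3.png')[110:230,260:420];b=cv2.imread('pics/c3.png')[140:260,150:310]
cv2.imwrite('pics/n3.png',cv2.resize(np.hstack([a,b]),(800,300),interpolation=cv2.INTER_CUBIC))"
```

```text
t 11.025 R [[0.0, 0.305, 0.952], [0.0, 0.952, -0.305], [-1.0, 0.0, 0.0]] r 0.1035 turn 1.625 tool yaw-turn 1.611 z 0.1425 Ftool [-0.4 -1.   0.4] w 0.0306
side knob_mid 0.63 [ 0.598  -0.0469  0.1508]
side knob_mid 0.16 [0.4105 0.4761 0.0211]
side handle 0.51 [ 0.503  -0.0157  0.1198]
scene knob_mid 0.56 [ 0.5944 -0.0474  0.1482]
scene handle 0.71 [ 0.4913 -0.0101  0.1206]
```

View pics/n3.png

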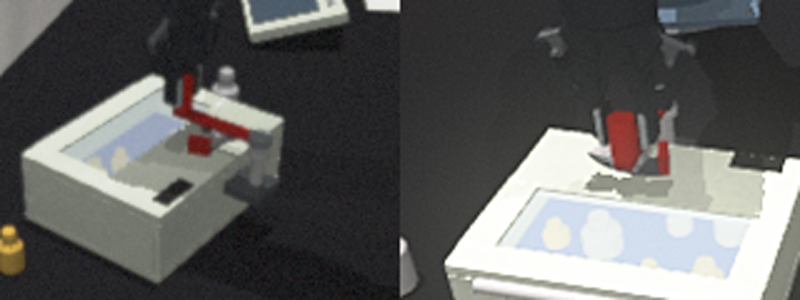

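The handle is still up (knob at z about 0.150), with a gap left to the red stop. I'll continue in small steps.

>>> {"fn": "drive_tool", "kwargs": {"targets": [[[0, 0.0021, 0], [-0.02, 0, 0], 0.03], [[0, 0.0021, 0], [-0.02, 0, 0], 0.03]]}}

```text
t: 11.58
eef_pos: [0.5978, -0.0427, 0.1425]
tool_rot: [1.248, 1.57, 0.959]
force: [0.6, 0.2, 0.7]
width: 0.0303
```

```bash
python3 st.py; python3 -c "
from h import *
look('side',['knob_mid','handle']);look('scene',['knob_mid','handle'])"
```

```text
t 11.575 R [[0.0, 0.285, 0.958], [0.0, 0.958, -0.285], [-1.0, 0.0, 0.0]] r 0.1036 turn 1.648 tool yaw-turn 1.631 z 0.1425 Ftool [-0.7  0.3  0.6] w 0.0303
side knob_mid 0.6 [ 0.5976 -0.0444  0.151 ]
side knob_mid 0.55 [ 0.593  -0.2677  0.0365]
side handle 0.73 [ 0.5028 -0.0128  0.1196]
scene knob_mid 0.54 [ 0.5972 -0.0453  0.1502]
scene knob_mid 0.36 [ 0.6243 -0.0412 -0.0008]
scene handle 0.84 [ 0.4937 -0.014   0.1186]
scene handle 0.66 [0.5718 0.0708 0.0979]
```

>>> {"fn": "drive_tool", "kwargs": {"targets": [[[0, 0.0021, 0], [-0.02, 0, 0], 0.03], [[0, 0.0021, 0], [-0.02, 0, 0], 0.03]]}}

```text
t: 12.12
eef_pos: [0.5983, -0.0407, 0.1425]
tool_rot: [1.563, 1.571, 1.294]
force: [-0.1, -0.5, 0.4]
width: 0.0301
```

```bash
python3 st.py; python3 -c "
from h import *
look('side',['knob_mid','handle']);look('scene',['knob_mid','handle'])"
```

```text
t 12.125 R [[0.0, 0.266, 0.964], [0.0, 0.964, -0.266], [-1.0, 0.0, 0.0]] r 0.1036 turn 1.668 tool yaw-turn 1.651 z 0.1425 Ftool [-0.4 -0.5  0. ] w 0.0301
side handle 0.69 [ 0.5004 -0.0156  0.1135]
scene knob_mid 0.76 [ 0.5966 -0.0402  0.1459]
scene knob_mid 0.31 [ 0.6244 -0.0408 -0.0025]
scene handle 0.48 [ 0.492  -0.0118  0.1122]
scene handle 0.21 [ 0.5885 -0.2734  0.035 ]
```

The handle has dropped: its origin is at z 0.113, from 0.119 before. One small step more, watching for contact, then a closer check.

>>> {"fn": "drive_tool", "kwargs": {"targets": [[[0, 0.001, 0], [-0.01, 0, 0], 0.03], [[0, 0.002, 0], [-0.02, 0, 0], 0.03]]}}

```text
t: 12.68
eef_pos: [0.5987, -0.0391, 0.1425]
tool_rot: [-1.567, 1.571, -1.817]
force: [0.0, -0.5, -0.1]
width: 0.0301
```

```bash
python3 st.py; python3 -c "
from h import *
for i in range(2): look('side',['knob_mid','handle'],'s4.png');look('scene',['knob_mid','handle'],'c4.png')
a=cv2.imread('pics/s4.png')[110:230,260:420];b=cv2.imread('pics/c4.png')[140:260,150:310]
cv2.imwrite('pics/n4.png',cv2.resize(np.hstack([a,b]),(800,300),interpolation=cv2.INTER_CUBIC))"
```

```text
t 12.675 R [[-0.0, 0.247, 0.969], [-0.0, 0.969, -0.247], [-1.0, -0.0, 0.0]] r 0.1036 turn 1.684 tool yaw-turn 1.671 z 0.1425 Ftool [ 0.1 -0.5  0.2] w 0.0301
side knob_mid 0.72 [ 0.5996 -0.0348  0.1457]
side handle 0.57 [ 0.5003 -0.0139  0.1131]
scene knob_mid 0.49 [ 0.5965 -0.0336  0.1443]
side knob_mid 0.64 [ 0.592  -0.269   0.0351]
side knob_mid 0.55 [ 0.603  -0.0356  0.1444]
side handle 0.69 [0.7425 0.1393 0.024 ]
side handle 0.54 [ 0.5004 -0.0136  0.1162]
scene knob_mid 0.68 [ 0.5994 -0.0326  0.1452]
scene handle 0.72 [ 0.4919 -0.0144  0.114 ]
```

View pics/n4.png

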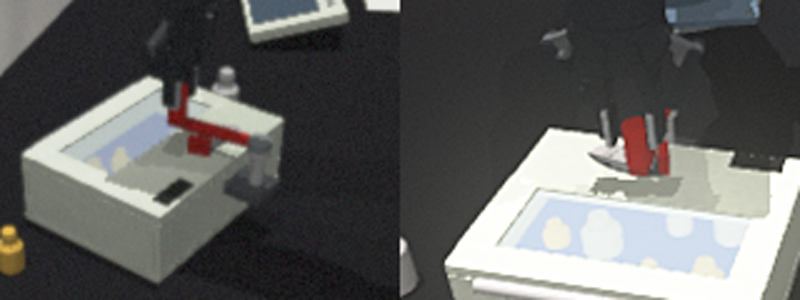

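The knob and handle are at their low height (0.1445 and 0.114), right before the red stop, with almost no force. Letting go and rising.

>>> {"fn": "drive_tool", "kwargs": {"targets": [[[0, 0, 0], [0, 0, 0], 0.05], [[0, 0, 0], [0, 0, 0], 0.05], [[-0.02, 0, 0], [0, 0, 0], 0.05], [[-0.06, 0, 0], [0, 0, 0], 0.05], [[-0.11, 0, 0], [0, 0, 0], 0.05]]}}

```text
t: 13.9
eef_pos: [0.5981, -0.0391, 0.2529]
tool_rot: [-2.866, 1.569, -3.116]
force: [0.9, -0.6, -0.0]
width: 0.0498
```

>>> {"fn": "drive_tool", "kwargs": {"targets": [[[-0.02, 0.04, 0.02], [0, 0, 0], 0.05], [[-0.02, 0.09, 0.02], [0, 0, 0], 0.05], [[-0.02, 0.09, 0.02], [0, 0, 0], 0.05]]}}

```text
t: 14.28
eef_pos: [0.6407, 0.0488, 0.2721]
tool_rot: [1.863, 1.568, 1.619]
force: [-0.5, -0.4, 0.3]
width: 0.0503
```

```bash
python3 st.py; python3 -c "
from h import *
L=['knob_mid','handle','lid_press','weight_steel_mid','weight_brass_mid','pad_box_mid']
look('side',L,'s5.png');look('scene',L,'c5.png')
a=cv2.imread('pics/s5.png')[110:230,260:420];b=cv2.imread('pics/c5.png')[140:260,150:310]
cv2.imwrite('pics/n5.png',cv2.resize(np.hstack([a,b]),(800,300),interpolation=cv2.INTER_CUBIC))"
```

```text
t 14.275 R [[-0.0, 0.241, 0.971], [0.003, 0.971, -0.241], [-1.0, 0.003, -0.001]] r 0.1562 turn 2.34 tool yaw-turn 1.677 z 0.2721 Ftool [-0.3 -0.5 -0.3] w 0.0503
side knob_mid 0.6 [ 0.5994 -0.0342  0.1431]
side handle 0.66 [ 0.5008 -0.0144  0.1146]
side handle 0.6 [ 0.4958 -0.0162  0.1166]
side lid_press 0.67 [0.5727 0.0677 0.097 ]
side weight_steel_mid 0.51 [ 0.5916 -0.2709  0.0351]
side weight_brass_mid 0.74 [0.7398 0.1431 0.0211]
side pad_box_mid 0.65 [0.4101 0.4813 0.0168]
scene knob_mid 0.88 [ 0.6013 -0.0357  0.146 ]
scene knob_mid 0.74 [ 0.493  -0.0095  0.1164]
scene handle 0.66 [ 0.492  -0.0129  0.1151]
scene lid_press 0.85 [0.5718 0.0699 0.0966]
scene weight_steel_mid 0.93 [ 0.593  -0.2747  0.0358]
scene weight_steel_mid 0.52 [0.5722 0.0723 0.0954]
scene weight_brass_mid 0.74 [0.74   0.1357 0.0266]
scene pad_box_mid 0.72 [0.4069 0.478  0.0153]
```

View pics/n5.png

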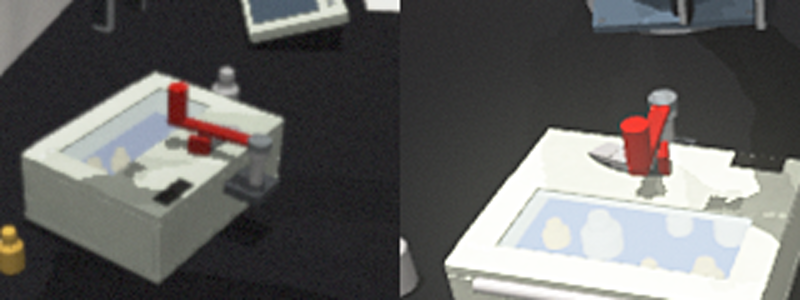

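The lid is flat, the handle sits low just before the red stop, and the gripper is clear. The loose things are where they were.

```bash
python3 -c "
from rig import robot
print(robot.finish_job())"
```

```text
the job is handed in; nothing more can be done
None
```

The lid is shut, the latch handle has dropped into the notch just before the red stop, and I let go and moved clear before handing in at about 14 s of the 58 s allowed. `finish_job` reports no verdict, so the outcome rests on my own checks below.

- **Lid:** I pressed it down at the rubber pad until it bottomed, at about 17 N. In the last pictures the pad stood 97 mm above the bench, against 94 mm when shut; that is within camera error, and the lid looks flat.
- **Handle:** I straddled the knob loosely and swept it round. The side force at the knob was at most 7 N at the end of any move, on the ramp. I then crept along the crest in 2 mm steps until the handle dropped, at about 1.7 rad.
- **After letting go:** The handle stood at about 115 mm (low height 114 mm) and the knob at 143–146 mm, against about 144 mm at the start. I never felt a push against the stop.
- **Loose things:** Both weights and the pad box were found in the same places as at the start, within camera error.

Some network detections were wrong, such as the steel weight or the press pad reported under another name. I discarded those against the pictures. I did not test the notch's free play by pulling the handle back.

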